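# Load a solder reel on its stand and click the retaining collar home

### The job

Load the solder reel on the bench reel stand: put the reel over the spindle, flat on the felt, and then slide the knurled collar, as it stands, down the spindle until you feel the spindle's two sprung balls click into the groove inside it. Leave the collar there, neither short of the click nor forced on past it, and let go of it. Feel your way and press gently, never hard on the spindle or the reel, and do not disturb the bottle and the jar standing near by.

Things in the scene. Friction and masses are not known exactly. Their poses are not given: they have to be found in the camera images.
- stand: Reel stand, fixed: round grey foot 96 mm across, 12 mm high, with a 2 mm grey felt washer (54 mm across) on it; upright spindle in its centre. Origin: centre of the foot's underside, on the bench; z up. Spindle: oiled steel, 16 mm in diameter, the last 6 mm tapering to 9 mm at the tip; a conical brass lock nut, 19 mm across and 6 mm high, sits round its root on the felt.
- felt (a point): Point on the spindle's axis on top of the felt, 14 mm above the bench, where the reel's underside comes to rest. The spindle is screwed up or down to suit the reel; its height varies and is not reported: tip 76 to 96 mm above the bench. Two sprung 6 mm steel balls stand 2.6 mm out of opposite sides of the spindle, their centres 13 mm below the tip.
- reel: Solder reel lying flat on the bench: two black flanges 56 mm across, 3 mm thick, with a silvery grooved winding 48 mm across between them; 36 mm high, through bore 26 mm, 0.17 to 0.33 kg. Origin: centre of its underside; z up. On the stand its top comes to 50 mm above the bench.
- collar: Knurled aluminium retaining collar standing on the bench on its lead-in end: sleeve 32 mm in outer diameter, 30 mm high, 50 to 80 g. Origin: centre of its lower (lead-in) end; z up. Bore 18 mm; the lower end opens in a cone, 22.4 mm wide at the mouth, narrowing to 18 mm at 6.5 mm up; a groove of 24 mm diameter for the balls lies from 6.5 to 13.2 mm up; plain bore above.
- collar_groove (a point): Middle of the collar's inner groove, on its axis, 9.85 mm up. Sliding down, the collar runs free until the balls meet the cone; the push then grows to about 5 N over 4 mm, drops, and turns to a pull of a few N as the balls spring out: the click. Home is about 3 mm past the drop, 0.7 mm free play each way. Beyond, the groove's far edge resists, giving way at about 9 N; drawn back up, it clicks again.
- ball_a (a joint): One of the two sprung balls: 0 = fully out, grows as it is pushed into the spindle (m), about 0.001 with the collar's bore over it, at most 0.003. Spring 5 N when out, 3 N more per mm. Its noise is as large as its travel. Its frame: origin at the ball's centre, z up.
- ball_b (a joint): The other sprung ball, opposite the first at the same height; the same values.
- flux_bottle: Bystander: small white bottle, 28 mm in diameter, 63 mm high, standing loose near the stand. Origin: centre of its underside.
- paste_jar: Bystander: small jar with a white lid, 42 mm in diameter, 54 mm high, standing loose near the stand. Origin: centre of its underside.
There are look-alikes about, which are no part of the job. Leave any pink look-alike of the reel alone.

How it is judged:
By the outcome, as a careful person would: the job done as asked, in the order asked, and still so for the second after the job is handed in, with the robot touching nothing.
It also fails if it takes over 67 s, if anything falls off the work surface, if the arm or the gripper's body presses on something with over 40 N, if the wrist force passes 120 N, or if a joint passes its speed limit or range.

### The arm

A 6-joint arm with a two-finger parallel gripper is mounted at the origin on a cart in front of the work surface, level with it; the furniture and walls round the work are solid. World frame = base frame: x ahead of the robot, y to its left, z up, the work surface at z = 0. Lengths are in m, angles in degrees, forces in N, time in s.
With the tool pointing down it reaches from about 0.35 to 0.875 m from the base axis. Payload 4.2 kg.
Tool frame: the origin (TCP) lies on the front face of the gripper's body, between the roots of the fingers; the fingertips stand 70 mm ahead of it and the grasp point (between the pads) lies 51 mm ahead of it; z points along the fingers, y is the line along which they close (so a half turn about z gives the same grasp; the last joint's range is limited). The gripper opens to 87 mm and grips with 3 to 60 N. Pads are 19 mm wide; open, the fingers measure 117 mm over their backs; the gripper's body (75 mm by 190 mm) begins 51 mm behind the grasp point.
Start: joints at [-60.986, 22.042, 0.453, 0, -68.411, -14.817], TCP at [0.153, -0.606, 0.292] pointing down, gripper open.
Joint ranges: [-179.83, 179.83], [-69.29, 118.12], [-61.27, 80.66], [-181.25, 117.63], [-171.15, -9.14], [-177.46, 177.46]. Speed limits (degrees/s): [159.86, 159.86, 180, 180, 180, 180].

### API

Orientations are given as a 3x3 rotation matrix whose columns are the frame's x, y, z axes.
In Python, from station import r gives the robot as it stands.
- The arm moves only by the shell command python3 -m pendant 'ROWS' [OPENING]. ROWS is JSON, a list of rows, each a list of 2 entries, a list of its own where there are three numbers: the shift along the tool's x, y, z in mm, then the turn, a rotation vector about the tool's x, y, z in rad. A call has 1 to 10 rows; each row is the pose to reach, as a shift and turn from the pose commanded when the call began, along the tool's axes at that moment; what a row does not reach only later rows make up. A row lasts 1/10 s, in which the tool goes at most 50 mm and 8.59 degrees, less where a joint would pass 70% of its speed; a pose out of reach is approached as far as the arm can. A call with a gripper value outside its range is refused whole. OPENING is the opening, from 0 (shut) to 1 (fully open), set as the call begins (- or left out, the last holds). The fingers move at their own pace and stop on an object; the grip force is fixed at half the most. Time passes only in rows, so rows that repeat a pose let the fingers close. It gives the time, the measured TCP pose, the force, the opening and the grip force at its end, in the units of the state.
- r.sense(): the state, without advancing time (a new reading comes with each control period).
- r.capture(name): name is "scene" or "top" or "wrist"; returns a dict with "frame" (400x640x3 uint8, red, green, blue), "vertical_fov" (degrees; the focal length in pixels is half the picture's height over the tangent of half this angle, whatever the lens; pixels are square), "cx", "cy" (the principal point, pixels), "rvec" (rotation vector, rad) and "tvec" (3), from world to camera coordinates, as OpenCV has them. Camera axes: x right, y down, z forward; pixel columns grow to the right and rows downward; lengths in m; the calibration is good to about 2 mm. A picture is of the moment at which its call begins. There is no depth.
- r.finish_job(): hands the job in; it is judged then, once.
The state is a dict: "time_s": time; "joints": joint angles; "joint_velocities": joint speeds; "effort": joint torques, N m; "tcp_pos": TCP position; "ee_rot": TCP orientation; "wrist_force": force on the tool from outside, world axes, zero at the start; "moment": the same for the moment, N m; "gripper_width": opening from 0.0 (shut) to 1.0 (fully open); "gripper_force": force on a finger pad.
Only numpy, scipy, OpenCV 4.12 (cv2) and the standard library are available. Lean on these libraries where they do the work, as an engineer would, in place of code of your own. Each camera call takes 0.05 s, during which the arm holds its last target. There are 200 camera calls.

## Working session

There is one attempt and no reset: what is moved stays moved. The work goes in short steps, Python scripts to look and compute and a shell command to move; the robot and the scene stay as the last step left them, time stands still between calls to the robot, and variables do not carry over. Pictures are saved under pics/ and viewed, at most 10 in all, crops included, and the job is handed in when it is done.

```bash
mkdir -p pics; ls; cat > h.py <<'E'
import numpy as np, cv2
from station import r
def cap(n,fn=None):
    c=r.capture(n)
    if fn: cv2.imwrite('pics/'+fn,cv2.cvtColor(c['frame'],cv2.COLOR_RGB2BGR))
    return c
def K(c):
    f=200/np.tan(np.radians(c['vertical_fov'])/2)
    return f
def ray(c,u,v,z):
    R,_=cv2.Rodrigues(np.array(c['rvec'],float)); t=np.array(c['tvec'],float).ravel(); f=K(c)
    o=-R.T@t; d=R.T@np.array([(u-c['cx'])/f,(v-c['cy'])/f,1])
    return o+d*(z-o[2])/d[2]
def proj(c,p):
    R,_=cv2.Rodrigues(np.array(c['rvec'],float)); q=R@np.array(p)+np.array(c['tvec'],float).ravel()
    return q[:2]/q[2]*K(c)+[c['cx'],c['cy']]
def tool(p):
    "shift in mm in tool axes to get TCP to p"
    s=r.sense(); return np.array(s['ee_rot']).T@(np.array(p)-s['tcp_pos'])*1000
E
python3 - <<'E'
from h import *
import pickle
for n in('scene','top','wrist'):
    c=cap(n,n+'0.png'); pickle.dump(c,open(n+'0.pkl','wb'))
    print(n,{k:np.round(c[k],3).tolist() for k in c if k!='frame'})
s=r.sense();print(s)
E
```

```text
pics
scene {'vertical_fov': 47.094, 'cx': 321.042, 'cy': 198.108, 'rvec': [1.929, -0.915, 0.523], 'tvec': [-0.319, 0.22, 0.892]}
top {'vertical_fov': 46.879, 'cx': 327.772, 'cy': 199.927, 'rvec': [2.176, -2.15, 0.116], 'tvec': [-0.021, 0.451, 1.112]}
wrist {'vertical_fov': 61.546, 'cx': 317.42, 'cy': 200.411, 'rvec': [-1.81, -2.326, -0.338], 'tvec': [0.625, -0.034, 0.391]}
{'time_s': 0.15, 'joints': array([-6.09849624e+01,  2.20814533e+01,  3.99952133e-01, -2.09046776e-02,
       -6.84119398e+01, -1.48172642e+01]), 'joint_velocities': array([ 0.12802881, -0.08827966,  0.24621668,  0.07189098, -0.06467442,
       -0.07535868]), 'effort': array([ 3.49893680e-04, -3.91053808e+01,  1.87586635e+01,  4.22240764e+00,
        1.23463338e-02, -1.41512023e-04]), 'tcp_pos': array([ 0.15324657, -0.60558541,  0.2914163 ]), 'ee_rot': array([[-9.69487844e-01, -2.45138890e-01, -4.94333961e-04],
       [-2.45139372e-01,  9.69486543e-01,  1.59070315e-03],
       [ 8.93069196e-05,  1.66334808e-03, -9.99998613e-01]]), 'wrist_force': array([-0.11796313, -0.60204927, -0.06722724]), 'moment': array([ 0.03161511, -0.01417562,  0.04689776]), 'gripper_force': 0.0, 'gripper_width': 0.9981096553417816}
```

View pics/scene0.png

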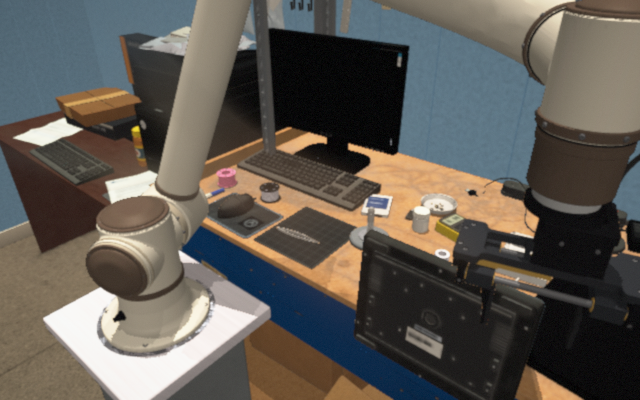

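View pics/top0.png

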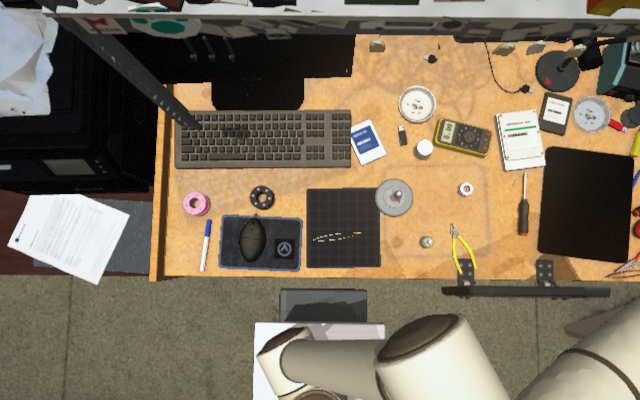

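The top view shows the pink look-alike at (196,203), the black reel at (262,197) and the stand at (394,197). The collar could be the thing at (427,242) or the ring at (466,188). The white-topped item at (424,148) is the bottle or the jar. I'll enlarge this area to tell them apart.

```bash
python3 - <<'E'
from h import *
a=cv2.imread('pics/top0.png');b=cv2.imread('pics/scene0.png')
A=cv2.resize(a[125:265,375:495],None,fx=3.3,fy=3.3,interpolation=2)
B=cv2.resize(a[170:230,230:300],(396,340),interpolation=2)
C=cv2.resize(b[180:280,340:480],(400,262),interpolation=2)
B=np.vstack([cv2.resize(B,(400,300)),C]);h=min(A.shape[0],562)
o=np.zeros((562,800,3),np.uint8);o[:h,:396]=A[:h];o[:,400:]=B
cv2.imwrite('pics/crop1.png',o)
E
```

```text
(no output)
```

View pics/crop1.png

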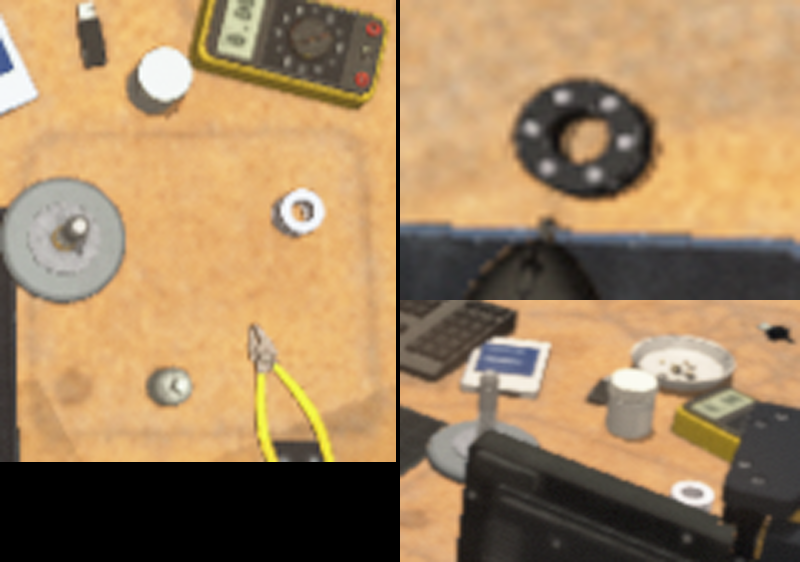

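The ring at (466,188) has a through bore and a bright sleeve, so it is the collar. The item at (427,242) has a nozzle cap and is the bottle. The white lid at (424,148) is the jar. The black reel at (262,197) is the one to load, not the pink one.

```bash
python3 - <<'E'
from h import *
import pickle
c=pickle.load(open('top0.pkl','rb'));f=c['frame'];g=cv2.cvtColor(f,cv2.COLOR_RGB2GRAY)
hsv=cv2.cvtColor(f,cv2.COLOR_RGB2HSV)
for nm,u,v,w,z,m in [('reel',262,197,22,.036,(hsv[...,1]<110)),('stand',394,197,26,.012,(hsv[...,1]<60)),('collar',466,188,12,.03,(hsv[...,1]<60)),('bottle',427,242,12,.06,hsv[...,1]<80),('jar',424,148,14,.054,(hsv[...,1]<60)&(g>190))]:
    k=np.zeros(g.shape,np.uint8);k[v-w:v+w,u-w:u+w]=m[v-w:v+w,u-w:u+w]
    cs,_=cv2.findContours(k,0,2);q=max(cs,key=cv2.contourArea);(x,y),rr=cv2.minEnclosingCircle(q)
    p=ray(c,x,y,z);p2=ray(c,x+1,y,z)
    print(nm,x,y,rr,p.round(4),'rad mm',rr*1000*np.linalg.norm(p2-p), 'dist',np.hypot(*p[:2]))
w=pickle.load(open('wrist0.pkl','rb'));s=r.sense();R,_=cv2.Rodrigues(np.array(w['rvec'],float));o=-R.T@np.ravel(w['tvec'])
E_=np.array(s['ee_rot']);print('cam in tool',E_.T@(o-s['tcp_pos']),(E_.T@R.T).round(3))
E
```

```text
reel 261.5 188.5 25.387104034423828 [0.4757 0.147  0.036 ] rad mm 62.14756248914817 dist 0.4979208760415211
stand 387.5789489746094 203.42105102539062 26.991065979003906 [ 0.4453 -0.1644  0.012 ] rad mm 67.1649786057002 dist 0.4746841010460059
collar 465.2407531738281 189.20370483398438 7.762024402618408 [ 0.4808 -0.353   0.03  ] rad mm 19.061172005319953 dist 0.5965093607379987
bottle 426.0 241.9166717529297 6.351502895355225 [ 0.3499 -0.2489  0.06  ] rad mm 14.996724743757788 dist 0.42942803021550713
jar 424.6593017578125 146.87168884277344 8.155099868774414 [ 0.5801 -0.2495  0.054 ] rad mm 19.809073188153484 dist 0.6315111455439713
cam in tool [ 0.07800352 -0.0005256  -0.09185386] [[ 0.001 -0.959 -0.284]
 [ 1.     0.001  0.   ]
 [-0.    -0.284  0.959]]
```

```bash
python3 - <<'E'
from h import *
import pickle
t=pickle.load(open('top0.pkl','rb'));s=pickle.load(open('scene0.pkl','rb'))
def tri(a,b):
    P=[]
    for c,(u,v) in((t,a),(s,b)):
        p0=ray(c,u,v,0);p1=ray(c,u,v,.3);d=(p1-p0)/np.linalg.norm(p1-p0);P.append((p0,d))
    (p,d),(q,e)=P;k=np.linalg.lstsq(np.c_[d,-e],q-p,rcond=None)[0]
    return (p+k[0]*d).round(4),(q+k[1]*e).round(4)
print('panel',tri((443,290),(368,232)),tri((609,292),(545,300)))
print('spindle tip',tri((397.8,193.5),(371,205.5)))
print('reel',ray(t,262,197,.036),'stand axis',ray(t,394,197.5,.012))
print(tool([.45,-.25,.33]),tool([.45,.145,.33]))
E
```

```text
panel (array([ 0.2466, -0.2625,  0.1616]), array([ 0.2745, -0.298 ,  0.168 ])) (array([ 0.2492, -0.5954,  0.1918]), array([ 0.2538, -0.6036,  0.1963]))
spindle tip (array([ 0.4603, -0.1781,  0.092 ]), array([ 0.463 , -0.1814,  0.0928]))
reel [0.4548191  0.14513816 0.036     ] stand axis [ 0.46032221 -0.18047325  0.012     ]
[-374.86337927  272.05363887  -38.16470954] [-471.69343129  655.00082352  -37.5363818 ]
```

```bash
python3 -m pendant '[[[-20,15,-38],[0,0,0]],[[-59,44,-38],[0,0,0.03]],[[-98,72,-38],[0,0,0.06]],[[-138,101,-38],[0,0,0.09]],[[-177,129,-38],[0,0,0.12]],[[-217,158,-38],[0,0,0.15]],[[-256,186,-38],[0,0,0.18]],[[-296,215,-38],[0,0,0.21]],[[-335,243,-38],[0,0,0.23]],[[-375,272,-38],[0,0,0.248]]]' 1
python3 - <<'E'
from h import *
print(r.sense()['ee_rot'].round(3),r.sense()['joints'].round(1),tool([.45,.145,.26]))
E
```

```text
time_s: 1.15
tcp_pos: [0.4509, -0.2484, 0.3303]
ee_rot: [[-1.0, 0.001, 0.0], [0.001, 1.0, 0.0], [-0.0, 0.0, -1.0]]
wrist_force: [1.2, -0.4, -0.0]
gripper_width: 0.999
gripper_force: 0.0
[[-1.     0.001  0.   ]
 [ 0.001  1.     0.   ]
 [-0.     0.    -1.   ]] [-10.8   9.7 -11.2  -0.  -69.1 -79.3] [  1.24527501 393.40295782  70.29353939]
```

```bash
python3 -m pendant '[[[0,40,0],[0,0,0]],[[0,85,0],[0,0,0]],[[0,130,0],[0,0,0]],[[0,175,5],[0,0,0]],[[0,220,10],[0,0,0]],[[0,265,25],[0,0,0]],[[0,310,40],[0,0,0]],[[0,350,55],[0,0,0]],[[1,385,65],[0,0,0]],[[1,393,70],[0,0,0]]]' 1
python3 - <<'E'
from h import *
import pickle
c=cap('wrist','w1.png');pickle.dump(c,open('w1.pkl','wb'))
print(r.sense()['tcp_pos'],proj(c,[.4548,.1451,.036]))
E
```

```text
time_s: 2.15
tcp_pos: [0.4488, 0.1453, 0.2591]
ee_rot: [[-1.0, -0.003, -0.001], [-0.003, 1.0, -0.001], [0.001, -0.001, -1.0]]
wrist_force: [-0.5, -0.4, -1.1]
gripper_width: 1.001
gripper_force: 0.0
[0.44867516 0.14479072 0.25862337] [317.83729362 191.43887624]
```

View pics/w1.png

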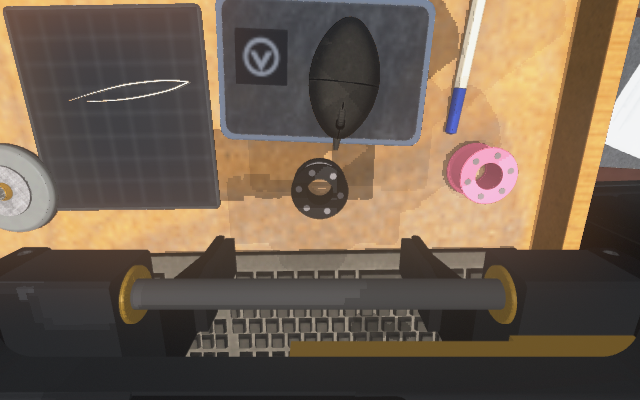

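The black reel's top flange is centred at about (320,188), between the open fingers and close to where I predicted. The pink reel is at (488,174), out of the way.

```bash
python3 - <<'E'
from h import *
import pickle
c=pickle.load(open('w1.pkl','rb'));g=cv2.cvtColor(c['frame'],cv2.COLOR_RGB2GRAY)
k=np.zeros_like(g);k[160:222,285:355]=255*(g[160:222,285:355]<85)
cs,_=cv2.findContours(k,0,1);q=max(cs,key=cv2.contourArea);b=cv2.boundingRect(q);print(b)
# top flange: widest, bottom-most outline
u=b[0]+b[2]/2
p=ray(c,u,189,.036);near=ray(c,u,b[1]+b[3],.036)
print('widths',ray(c,b[0],189,.036),ray(c,b[0]+b[2],189,.036),'edge far',near,'centre by edge',near-[.028,0,0])
p=[near[0]-.028,(ray(c,b[0],189,.036)[1]+ray(c,b[0]+b[2],189,.036)[1])/2]
print(p,'shift',tool([p[0],p[1],.036+.051]))
E
```

```text
(291, 160, 57, 59)
widths [0.45248176 0.11909151 0.036     ] [0.45221594 0.17430131 0.036     ] edge far [0.48314268 0.14689403 0.036     ] centre by edge [0.45514268 0.14689403 0.036     ]
[np.float64(0.4551426750582917), np.float64(0.14669640661517191)] shift [ -6.86166417   2.07369372 171.60611883]
```

```bash
python3 -m pendant '[[[-7,2,40],[0,0,0]],[[-7,2,85],[0,0,0]],[[-7,2,125],[0,0,0]],[[-7,2,155],[0,0,0]],[[-7,2,170],[0,0,0]],[[-7,2,174],[0,0,0]],[[-7,2,174],[0,0,0]]]' 1
python3 -m pendant '[[[0,0,0],[0,0,0]],[[0,0,0],[0,0,0]],[[0,0,0],[0,0,0]],[[0,0,0],[0,0,0]],[[0,0,0],[0,0,0]],[[0,0,0],[0,0,0]],[[0,0,0],[0,0,0]],[[0,0,0],[0,0,0]]]' 0.5
```

```text
time_s: 2.9
tcp_pos: [0.4564, 0.1441, 0.0863]
ee_rot: [[-1.0, 0.001, -0.0], [0.001, 1.0, -0.001], [0.0, -0.001, -1.0]]
wrist_force: [1.1, 0.6, 0.1]
gripper_width: 1.0
gripper_force: 0.0
time_s: 3.7
tcp_pos: [0.4566, 0.1452, 0.0867]
ee_rot: [[-1.0, -0.0, 0.001], [-0.0, 1.0, 0.001], [-0.001, 0.001, -1.0]]
wrist_force: [-2.1, 1.5, 5.9]
gripper_width: 0.623
gripper_force: 30.0
```

```bash
python3 -m pendant '[[[0,0,-15],[0,0,0]],[[0,0,-50],[0,0,0]],[[0,0,-90],[0,0,0]],[[0,-30,-120],[0,0,0]],[[0,-75,-120],[0,0,0]],[[0,-120,-120],[0,0,0]],[[0,-165,-120],[0,0,0]],[[0,-205,-120],[0,0,0]],[[0,-240,-120],[0,0,0]],[[0,-240,-120],[0,0,0]]]'
python3 - <<'E'
from h import *
import pickle
c=cap('wrist','w2.png');pickle.dump(c,open('w2.pkl','wb'))
print(r.sense()['tcp_pos'],r.sense()['wrist_force'],[proj(c,[.461,-.18,z]) for z in (.012,.092)])
E
```

```text
time_s: 4.7
tcp_pos: [0.4546, -0.0984, 0.2049]
ee_rot: [[-1.0, 0.006, -0.004], [0.006, 1.0, -0.0], [0.004, -0.0, -1.0]]
wrist_force: [0.2, 0.8, -1.2]
gripper_width: 0.625
gripper_force: 30.0
[ 0.45482937 -0.09701311  0.20499347] [-0.7080776   0.74578147 -3.17581569] [array([225.99524182, 201.6171311 ]), array([194.10349245, 236.13556979])]
```

View pics/w2.png

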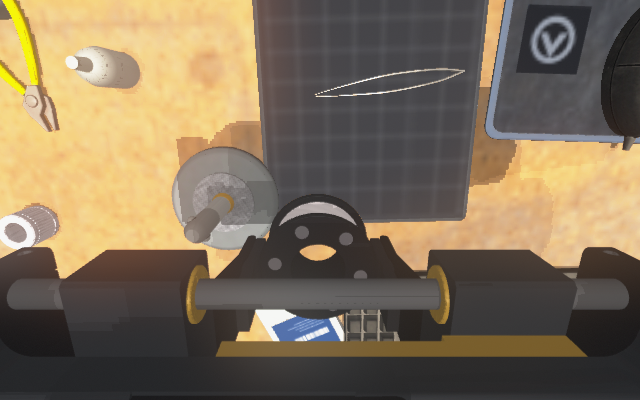

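The reel hangs level, with its bore centre at about (318,253). The stand's foot is centred near (225,200) and the spindle tip near (195,233). The collar is at the left edge, and the bottle (100,66) is clear.

```bash
python3 - <<'E'
from h import *
import pickle
c=pickle.load(open('w2.pkl','rb'));f=c['frame'];hsv=cv2.cvtColor(f,cv2.COLOR_RGB2HSV);g=f.mean(2)
m=np.zeros(g.shape,np.uint8);m[140:252,165:255]=255*(hsv[140:252,165:255,1]<45)*(g[140:252,165:255]>70)
m=cv2.morphologyEx(m,cv2.MORPH_OPEN,np.ones((3,3)))
q=max(cv2.findContours(m,0,1)[0],key=cv2.contourArea);print('foot',cv2.boundingRect(q),cv2.contourArea(q))
# foot circle: project contour to z=.012, algebraic fit on upper/left points
P=np.array([ray(c,x,y,.012)[:2] for x,y in q[:,0] if y<215 and x<250 ])
for i in range(4):
    A=np.c_[2*P,np.ones(len(P))];s=np.linalg.lstsq(A,(P**2).sum(1),rcond=None)[0];rad=np.sqrt(s[2]+s[:2]@s[:2])
    e=np.hypot(*(P-s[:2]).T)-rad;P=P[abs(e)<max(.0015,1.0*e.std())]
print('foot centre',s[:2],rad,len(P))
t=c['tvec']
b=np.zeros(g.shape,np.uint8);b[238:268,296:342]=255*(hsv[238:268,296:342,1]>90)*(g[238:268,296:342]>110)
q=max(cv2.findContours(b,0,1)[0],key=cv2.contourArea);x,y,w,h=cv2.boundingRect(q);print('bore',x,y,w,h)
zt=r.sense()['tcp_pos'][2]-.0507
# near edge of visible bore: top image row may be lower rim; bottom is top rim
l=ray(c,x,y+h/2,zt);rr=ray(c,x+w,y+h/2,zt);lo=ray(c,x+w/2,y+h,zt);up=ray(c,x+w/2,y,zt)
print(l,rr,up,lo, 'tcp',r.sense()['tcp_pos'])
np.save('m.npy',m)
for z in (.088,.092,.096): print(z,ray(c,195,233,z))
E
```

```text
foot (172, 148, 83, 102) 6592.5
foot centre [ 0.46213942 -0.17897359] 0.04842563466186975 100
bore 300 245 36 16
[ 0.4441568  -0.10695582  0.15429347] [ 0.44423108 -0.09023496  0.15429347] [ 0.44016739 -0.09857804  0.15429347] [ 0.44827955 -0.09861241  0.15429347] tcp [ 0.45482937 -0.09701311  0.20499347]
0.088 [ 0.46038845 -0.18074822  0.088     ]
0.092 [ 0.45879526 -0.17917498  0.092     ]
0.096 [ 0.45720207 -0.17760174  0.096     ]
```

```bash
python3 -m pendant '[[[-4,-30,0],[0,0,0]],[[-8,-60,0],[0,0,0]],[[-9,-78,0],[0,0,0]],[[-9,-80,0],[0,0,0]],[[-9,-80,5],[0,0,0]],[[-9,-80,10],[0,0,0]],[[-9,-80,10],[0,0,0]]]'
python3 - <<'E'
from h import *
import pickle
c=cap('wrist','w3.png');pickle.dump(c,open('w3.pkl','wb'))
s=cap('scene');cv2.imwrite('pics/m3.png',np.hstack([cv2.resize(cv2.cvtColor(c['frame'],4)[200:300,240:400],(400,250),interpolation=2),cv2.resize(cv2.cvtColor(s['frame'],4)[150:280,310:440],(400,400),interpolation=2)[:250]]))
print(r.sense()['tcp_pos'],r.sense()['wrist_force'])
E
```

```text
time_s: 5.45
tcp_pos: [0.4644, -0.1742, 0.1951]
ee_rot: [[-1.0, -0.001, -0.003], [-0.001, 1.0, 0.001], [0.003, 0.001, -1.0]]
wrist_force: [-0.1, 1.1, -2.9]
gripper_width: 0.623
gripper_force: 30.0
[ 0.46508042 -0.1745021   0.19596395] [ 0.52256676  0.12977436 -1.41090065]
```

View pics/m3.png

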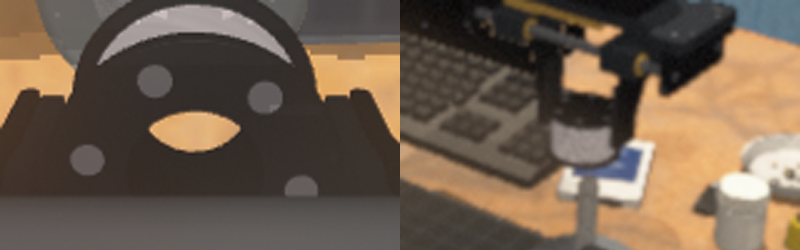

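The crop shows the reel held just above the spindle with bore and foot both visible. The scene view shows the spindle under the reel, slightly to its right. I'll measure the offset in the wrist picture.

```bash
cat > meas.py <<'E'
from h import *
import sys,pickle
def foot(c,ymax=214,x0=230,x1=400,y0=130):
    f=c['frame'];hsv=cv2.cvtColor(f,cv2.COLOR_RGB2HSV);g=f.mean(2)
    ok=((hsv[...,1]<60)&(g>75)).astype(np.uint8)*255
    m=np.zeros_like(ok);m[y0:ymax+40,x0:x1]=ok[y0:ymax+40,x0:x1];m=cv2.morphologyEx(m,cv2.MORPH_OPEN,np.ones((3,3)))
    q=max(cv2.findContours(m,0,1)[0],key=cv2.contourArea);print('foot box',cv2.boundingRect(q))
    P=np.array([ray(c,x,y,.012)[:2] for x,y in q[:,0] if y<ymax])
    # fixed radius 48 mm fit, robust
    from scipy.optimize import least_squares
    s=least_squares(lambda s:np.hypot(*(P-s).T)-.048,P.mean(0)+[.02,0],loss='soft_l1',f_scale=.0007)
    e=np.hypot(*(P-s.x).T)-.048
    print('foot centre',s.x.round(4),'n',len(P),'med|e| mm',np.median(abs(e))*1000)
    return s.x
def bore(c,zt,y0=238,y1=275):
    f=c['frame'];hsv=cv2.cvtColor(f,cv2.COLOR_RGB2HSV);g=f.mean(2)
    b=np.zeros(g.shape,np.uint8);b[y0:y1,290:350]=255*(hsv[y0:y1,290:350,1]>80)*(g[y0:y1,290:350]>100)
    q=max(cv2.findContours(b,0,1)[0],key=cv2.contourArea);x,y,w,h=cv2.boundingRect(q)
    up=ray(c,x+w/2,y,zt);p=up[:2]+[.013,0];print('bore box',x,y,w,h,'centre',p.round(4));return p
E
python3 - <<'E'
from meas import *
c=pickle.load(open('w3.pkl','rb'));z=.196-.0507
a=foot(c);b=bore(c,z);print('need world',(a-b)*1000)
t=cap('top');print(proj(t,[*b,z]))
E
```

```text
foot box (254, 130, 146, 96)
foot centre [ 0.4538 -0.1604] n 423 med|e| mm 8.274354149434254
bore box 300 245 36 16 centre [ 0.4627 -0.1744]
need world [-8.93566099 14.03489685]
[399.73496838 189.40807601]
```

```bash
sed -i 's/g>75/g>105/' meas.py; python3 - <<'E'
from meas import *
c=pickle.load(open('w3.pkl','rb'));z=.196-.0507
a=foot(c);b=bore(c,z);print('need world',(a-b)*1000)
f=c['frame'];print(f[150:215:8,315],f[205,240:280:4].tolist(),f[205,350:380:4].tolist())
E
```

```text
foot box (255, 137, 106, 70)
foot centre [ 0.4639 -0.1814] n 319 med|e| mm 11.855091788411487
bore box 300 245 36 16 centre [ 0.4627 -0.1744]
need world [ 1.16647916 -6.9786793 ]
[[127 123 118]
 [127 123 118]
 [139 135 134]
 [136 132 131]
 [112 109 107]
 [137 117  84]
 [ 57  52  50]
 [171 162 160]
 [ 53  48  45]] [[145, 107, 71], [142, 106, 72], [140, 104, 71], [142, 105, 70], [100, 92, 86], [106, 100, 95], [105, 102, 96], [104, 100, 96], [103, 99, 95], [103, 100, 96]] [[72, 70, 67], [99, 98, 96], [96, 95, 92], [81, 78, 78], [75, 71, 73], [74, 70, 71], [74, 71, 71], [75, 70, 71]]
```

```bash
python3 - <<'E'
from meas import *
c=pickle.load(open('w3.pkl','rb'))
print(ray(c,255,195,.012),ray(c,361,195,.012),ray(c,308,195,.012),ray(c,308,137,.012)+[.048,0,0])
E
```

```text
[ 0.46279694 -0.22766853  0.012     ] [ 0.46261232 -0.13756503  0.012     ] [ 0.46270464 -0.18261933  0.012     ] [ 0.4620216  -0.18233976  0.012     ]
```

```bash
python3 -m pendant '[[[0,-5,0],[0,0,0]],[[0,-5,0],[0,0,0]],[[0,-5,4],[0,0,0]],[[0,-5,8],[0,0,0]],[[0,-5,12],[0,0,0]],[[0,-5,12],[0,0,0]]]'
python3 - <<'E'
from meas import *
c=cap('wrist','w4.png');pickle.dump(c,open('w4.pkl','wb'));s=r.sense()
print(s['tcp_pos'],s['wrist_force']);b=bore(c,s['tcp_pos'][2]-.0507)
E
```

```text
time_s: 6.2
tcp_pos: [0.4647, -0.1802, 0.1834]
ee_rot: [[-1.0, 0.0, -0.002], [0.0, 1.0, 0.0], [0.002, 0.0, -1.0]]
wrist_force: [-0.5, 0.8, -3.0]
gripper_width: 0.628
gripper_force: 30.0
[ 0.46490881 -0.18021314  0.1837496 ] [ 0.21356111  0.8791888  -1.91900754]
bore box 300 247 36 14 centre [ 0.4642 -0.1804]
```

```bash
python3 -m pendant '[[[2,1,3],[0,0,0]],[[2,1,7],[0,0,0]],[[2,1,11],[0,0,0]],[[2,1,15],[0,0,0]],[[2,1,19],[0,0,0]],[[2,1,23],[0,0,0]],[[2,1,23],[0,0,0]]]'
python3 - <<'E'
from meas import *
c=cap('wrist');s=r.sense();t=cap('scene')
cv2.imwrite('pics/m5.png',np.hstack([cv2.resize(cv2.cvtColor(c['frame'],4)[200:300,240:400],(400,250),interpolation=2),cv2.resize(cv2.cvtColor(t['frame'],4)[170:251,310:440],(400,250),interpolation=2)]))
print(s['tcp_pos'],s['wrist_force'])
E
```

```text
time_s: 6.95
tcp_pos: [0.4628, -0.1792, 0.1605]
ee_rot: [[-1.0, 0.0, -0.002], [0.0, 1.0, 0.0], [0.002, 0.0, -1.0]]
wrist_force: [-1.0, 0.3, -2.3]
gripper_width: 0.624
gripper_force: 30.0
[ 0.46301066 -0.17922949  0.16087262] [ 0.07851145 -0.48773982 -2.68416036]
```

View pics/m5.png

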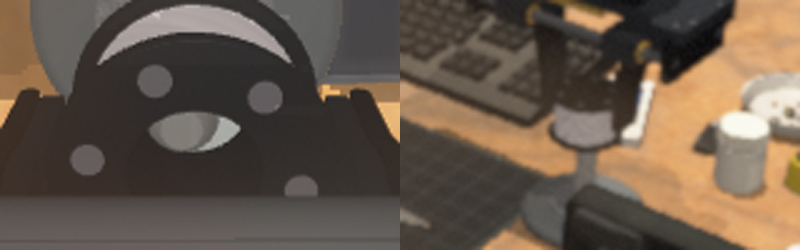

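The spindle tip shows inside the bore with no contact force. It looks darker on the left side, so I'll check its centring.

```bash
python3 - <<'E'
from meas import *
c=cap('wrist');f=c['frame'].mean(2).astype(int)
for y in(246,249,252,255,258):print(y,f[y,296:342:2])
for p in([.462,-.1795,.09],[.462,-.1835,.09],[.462,-.1755,.09]):print(proj(c,p))
s=cap('scene');print(s['cx'],proj(s,[.463,-.1794,.0737]))
E
```

```text
246 [ 44  45  45  44  45  61 105 123 124 123 125 125 110 105  99  94  85  60
  44  45  44  43  44]
249 [ 46  45  50 104 113 124 123 124 123 124 124 125 122 104  97  98 168 168
 168  84  44  44  44]
252 [ 44  42 123  99 110 124 124 124 123 124 124 125 122 100  95 167 168 168
 168 165  41  44  44]
255 [ 42  41  42  56  94 112 124 124 124 123 125 123  98  98 143 167 168 168
 125  42  42  42  42]
258 [ 42  42  42  43  44  43  77 105 112 111 103 133 160 156 153 143  85  43
  44  42  43  43  43]
[317.92578211 251.70675675]
[310.38670641 251.69851589]
[325.46485465 251.71499761]
321.0423426532124 [369.87048226 212.32104289]
```

```bash
python3 -m pendant '[[[1,-3,0],[0,0,0]],[[1,-3,5],[0,0,0]],[[1,-3,12],[0,0,0]],[[1,-3,19],[0,0,0]],[[1,-3,26],[0,0,0]],[[1,-3,33],[0,0,0]],[[1,-3,40],[0,0,0]],[[1,-3,46],[0,0,0]],[[1,-3,50],[0,0,0]],[[1,-3,50],[0,0,0]]]'
python3 - <<'E'
from meas import *
c=cap('wrist');f=c['frame'].mean(2).astype(int)
for y in(220,230,240,246,252,258):print(y,f[y,290:346:2])
print(r.sense()['wrist_force'])
E
```

```text
time_s: 8.15
tcp_pos: [0.4618, -0.1822, 0.1106]
ee_rot: [[-1.0, 0.0, -0.001], [0.0, 1.0, 0.0], [0.001, 0.0, -1.0]]
wrist_force: [0.6, 0.5, -2.2]
gripper_width: 0.62
gripper_force: 30.0
220 [49 48 49 53 50 50 49 49 50 50 49 49 50 50 50 49 50 48 50 49 49 49 49 49
 49 49 48 47]
230 [45 46 48 97 97 96 97 96 96 69 44 45 44 44 44 44 44 44 45 44 44 43 44 43
 44 44 44 43]
240 [44 43 44 45 44 44 44 44 44 45 44 44 43 44 43 44 44 44 43 43 43 43 43 43
 46 95 95 95]
246 [ 43  44  44  44  43  43  43  44  61 103 120 119 121 122 122 121 122 122
 120  67  51  42  43  42  43  43  43  42]
252 [ 43  43  42  43  41  96 107 119 123 122 118  98  98  99  99  98  98 100
 119 121 117 115 103  40  42  42  42  42]
258 [ 44  44  41  41  40  42  55 105  99  98  98  98 100 100 100 100  99 101
  99  98  96 103  41  39  39  40  38  42]
[-1.15522106  0.08770298 -1.51504601]
```

```bash
python3 -m pendant '[[[0,0,2],[0,0,0]],[[0,0,4],[0,0,0]],[[0,0,6],[0,0,0]],[[0,0,7],[0,0,0]],[[0,0,8],[0,0,0]],[[0,0,8],[0,0,0]]]'; python3 -m pendant '[[[0,0,0.5],[0,0,0]],[[0,0,1],[0,0,0]],[[0,0,1],[0,0,0]]]'
python3 -m pendant '[[[0,0,0.5],[0,0,0]],[[0,0,1],[0,0,0]],[[0,0,1],[0,0,0]]]'
```

```text
time_s: 8.8
tcp_pos: [0.4621, -0.1822, 0.1031]
ee_rot: [[-1.0, 0.0, -0.0], [0.0, 1.0, 0.0], [0.0, 0.0, -1.0]]
wrist_force: [0.8, -0.4, -3.0]
gripper_width: 0.623
gripper_force: 30.0
time_s: 9.1
tcp_pos: [0.4621, -0.1822, 0.1022]
ee_rot: [[-1.0, 0.0, -0.0], [0.0, 1.0, 0.0], [0.0, 0.0, -1.0]]
wrist_force: [0.5, 0.4, -3.1]
gripper_width: 0.623
gripper_force: 30.0
time_s: 9.4
tcp_pos: [0.4621, -0.1822, 0.1012]
ee_rot: [[-1.0, 0.0, -0.0], [0.0, 1.0, 0.0], [0.0, 0.0, -1.0]]
wrist_force: [0.5, -0.2, -1.7]
gripper_width: 0.624
gripper_force: 30.0
```

```bash
python3 -m pendant '[[[0,0,0.5],[0,0,0]],[[0,0,0.5],[0,0,0]]]'; python3 -m pendant '[[[0,0,0.5],[0,0,0]],[[0,0,0.5],[0,0,0]]]';python3 -m pendant '[[[0,0,0],[0,0,0]],[[0,0,0],[0,0,0]],[[0,0,0],[0,0,0]],[[0,0,0],[0,0,0]],[[0,0,0],[0,0,0]]]' 0.8
```

```text
time_s: 9.6
tcp_pos: [0.4622, -0.1822, 0.1008]
ee_rot: [[-1.0, 0.0, 0.0], [0.0, 1.0, -0.0], [-0.0, -0.0, -1.0]]
wrist_force: [-0.5, -0.2, -0.9]
gripper_width: 0.622
gripper_force: 30.0
time_s: 9.8
tcp_pos: [0.4622, -0.1823, 0.1007]
ee_rot: [[-1.0, -0.0, 0.0], [-0.0, 1.0, -0.0], [-0.0, -0.0, -1.0]]
wrist_force: [-1.4, 0.3, 3.5]
gripper_width: 0.626
gripper_force: 30.0
time_s: 10.3
tcp_pos: [0.4622, -0.1822, 0.1002]
ee_rot: [[-1.0, 0.0, 0.0], [0.0, 1.0, 0.0], [-0.0, 0.0, -1.0]]
wrist_force: [0.1, -0.6, -0.9]
gripper_width: 0.8
gripper_force: 0.0
```

```bash
python3 -m pendant '[[[0,0,-20],[0,0,0]],[[0,0,-60],[0,0,0]],[[0,0,-100],[0,0,0]],[[-5,-20,-130],[0,0,0]],[[-9,-60,-130],[0,0,0]],[[-15,-100,-130],[0,0,0]],[[-19,-140,-130],[0,0,0]],[[-19,-165,-130],[0,0,0]],[[-19,-170,-130],[0,0,0]],[[-19,-170,-130],[0,0,0]]]' 0.8
python3 - <<'E'
from meas import *
c=cap('wrist','w6.png');pickle.dump(c,open('w6.pkl','wb'));s=r.sense();print(s['tcp_pos'],s['wrist_force'])
print(proj(c,[.4808,-.353,.03]))
E
```

```text
time_s: 11.3
tcp_pos: [0.4807, -0.3527, 0.2296]
ee_rot: [[-1.0, 0.002, -0.001], [0.002, 1.0, 0.001], [0.001, 0.001, -1.0]]
wrist_force: [0.5, 1.1, -0.3]
gripper_width: 0.797
gripper_force: 0.0
[ 0.48078888 -0.35188591  0.22981257] [0.67688416 0.29860599 0.00667427]
[317.50992991 191.67772098]
```

View pics/w6.png

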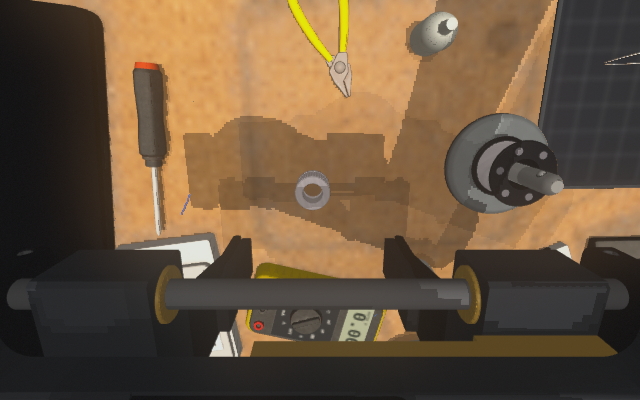

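The collar is a ring with its top centred at about (312,190). The reel sits flat on the foot at (520,168), round the spindle, and the bottle is undisturbed at (437,32).

```bash
python3 - <<'E'
from meas import *
c=pickle.load(open('w6.pkl','rb'));f=c['frame'];hsv=cv2.cvtColor(f,cv2.COLOR_RGB2HSV)
m=np.zeros(f.shape[:2],np.uint8);m[165:218,285:342]=255*(hsv[165:218,285:342,1]<60)*(f[165:218,285:342].mean(2)>60)
q=max(cv2.findContours(m,0,1)[0],key=cv2.contourArea);x,y,w,h=cv2.boundingRect(q);print(x,y,w,h)
u=x+w/2
l,rr,n=ray(c,x,190,.03),ray(c,x+w,190,.03),ray(c,u,y+h,.03)
print(l,rr,n,'centre',n[0]-.016,(l[1]+rr[1])/2,'bore px ctr',ray(c,312.5,189.5,.03))
p=[n[0]-.016,(l[1]+rr[1])/2,.022+.051];print(tool(p))
# tip estimate from several stored views: intersect rays
def tipray(c,u,v):
    a=ray(c,u,v,0);b=ray(c,u,v,.1);return a,b
print([ray(c,557,187,z).round(4) for z in(.086,.09,.094)])
E
```

```text
295 170 35 40
[ 0.47922635 -0.37319436  0.03      ] [ 0.47925159 -0.34179277  0.03      ] [ 0.49810592 -0.35758524  0.03      ] centre 0.4821059244699193 -0.3574935663154023 bore px ctr [ 0.47877571 -0.35749167  0.03      ]
[ -1.44253979  -5.71507721 156.8075899 ]
[array([ 0.4625, -0.1798,  0.086 ]), array([ 0.4615, -0.1828,  0.09  ]), array([ 0.4605, -0.1857,  0.094 ])]
```

```bash
python3 -m pendant '[[[-1,-6,45],[0,0,0]],[[-1,-6,90],[0,0,0]],[[-1,-6,125],[0,0,0]],[[-1,-6,147],[0,0,0]],[[-1,-6,156],[0,0,0]],[[-1,-6,156],[0,0,0]],[[-1,-6,156],[0,0,0]]]' 0.8
python3 -m pendant '[[[0,0,0],[0,0,0]],[[0,0,0],[0,0,0]],[[0,0,0],[0,0,0]],[[0,0,0],[0,0,0]],[[0,0,0],[0,0,0]],[[0,0,0],[0,0,0]],[[0,0,0],[0,0,0]],[[0,0,0],[0,0,0]]]' 0.2
python3 - <<'E'
from h import *
s=r.sense();print(s['tcp_pos'],s['wrist_force'],s['moment'])
E
```

```text
time_s: 12.05
tcp_pos: [0.4831, -0.358, 0.0757]
ee_rot: [[-1.0, -0.001, 0.002], [-0.001, 1.0, -0.001], [-0.002, -0.001, -1.0]]
wrist_force: [0.1, -0.1, 0.2]
gripper_width: 0.799
gripper_force: 0.0
time_s: 12.85
tcp_pos: [0.4821, -0.3582, 0.0743]
ee_rot: [[-1.0, 0.0, -0.0], [0.0, 1.0, -0.0], [0.0, -0.0, -1.0]]
wrist_force: [-1.4, 0.2, 0.6]
gripper_width: 0.36
gripper_force: 30.0
[ 0.48209602 -0.35823994  0.07434582] [-1.36033255  0.15837836  0.62504061] [ 0.08033425  0.08120288 -0.03649549]
```

```bash
python3 -m pendant '[[[0,0,-20],[0,0,0]],[[0,0,-60],[0,0,0]],[[0,0,-100],[0,0,0]],[[2,20,-125],[0,0,0]],[[7,60,-125],[0,0,0]],[[12,100,-125],[0,0,0]],[[16,135,-125],[0,0,0]],[[20,160,-120],[0,0,0]],[[20,175,-117],[0,0,0]],[[20,176,-115],[0,0,0]]]'
python3 -m pendant '[[[0,0,0],[0,0,0]],[[0,0,0],[0,0,0]],[[0,0,0],[0,0,0]]]'
python3 - <<'E'
from h import *
import pickle
c=cap('wrist');pickle.dump(c,open('w7.pkl','wb'));s=r.sense();t=cap('scene');pickle.dump(t,open('s7.pkl','wb'));print(s['tcp_pos'],s['wrist_force'])
cv2.imwrite('pics/m7.png',np.hstack([cv2.resize(cv2.cvtColor(c['frame'],4)[130:290,240:400],(400,400),interpolation=2),cv2.resize(cv2.cvtColor(t['frame'],4)[150:250,320:420],(400,400),interpolation=2)]))
E
```

```text
time_s: 13.85
tcp_pos: [0.4618, -0.1807, 0.1891]
ee_rot: [[-1.0, -0.002, -0.0], [-0.002, 1.0, 0.0], [0.0, 0.0, -1.0]]
wrist_force: [0.3, -0.7, -1.2]
gripper_width: 0.36
gripper_force: 30.0
time_s: 14.15
tcp_pos: [0.4623, -0.1829, 0.1892]
ee_rot: [[-1.0, 0.001, 0.0], [0.001, 1.0, -0.0], [-0.0, -0.0, -1.0]]
wrist_force: [0.5, -0.5, -1.2]
gripper_width: 0.365
gripper_force: 30.0
[ 0.46224739 -0.18287885  0.18923604] [-0.38619534  0.50590779 -0.58476738]
```

View pics/m7.png

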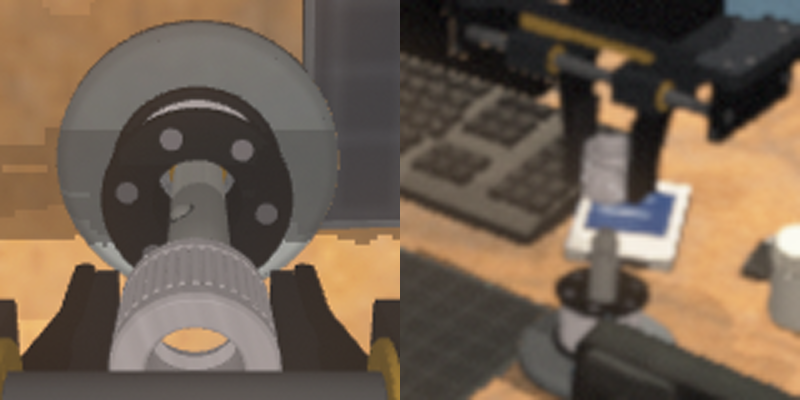

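The collar hangs upright over the spindle. In the wrist crop the spindle spans about x 170–228 and the collar about 118–272, so they are nearly coaxial. I'll measure the remaining offset in both views.

```bash
python3 - <<'E'
from h import *
import pickle
c=pickle.load(open('w7.pkl','rb'));t=pickle.load(open('s7.pkl','rb'))
g=c['frame'].mean(2).astype(int)
for y in(210,217,222,240,255):print(y,g[y,280:356:1].tolist() if y<225 else g[y,[*range(280,296),*range(340,356)]].tolist())
h=t['frame'].astype(int).mean(2).astype(int)
for y in(190,194,198):print(y,h[y,358:384].tolist())
for y in(208,212,216):print(y,h[y,362:382].tolist())
for z in(.06,.085,.125,.135):
  print(z,proj(t,[.4622,-.1829,z]).round(1),proj(t,[.4632,-.1829,z]).round(2),proj(t,[.4622,-.1819,z]).round(2), 'wrist',proj(c,[.4622,-.1829,z]).round(1))
E
```

```text
210 [67, 48, 49, 49, 49, 49, 49, 52, 80, 91, 91, 92, 89, 65, 48, 47, 47, 47, 47, 47, 47, 45, 45, 45, 45, 46, 45, 47, 71, 92, 94, 96, 96, 96, 96, 96, 95, 98, 97, 98, 96, 96, 96, 97, 96, 95, 94, 93, 91, 87, 56, 44, 44, 42, 43, 43, 44, 46, 47, 45, 45, 46, 45, 46, 46, 48, 48, 48, 47, 46, 46, 46, 46, 47, 46, 46]
217 [93, 68, 49, 49, 49, 50, 49, 49, 49, 49, 49, 48, 48, 48, 48, 48, 47, 48, 49, 48, 48, 47, 45, 45, 46, 46, 47, 55, 76, 102, 86, 93, 87, 98, 98, 98, 99, 100, 100, 99, 99, 98, 98, 99, 98, 97, 97, 96, 93, 92, 89, 45, 45, 45, 45, 45, 47, 47, 47, 47, 46, 48, 68, 90, 92, 92, 92, 92, 92, 90, 75, 47, 46, 48, 47, 51]
222 [96, 95, 93, 51, 50, 50, 50, 49, 49, 50, 50, 49, 49, 48, 49, 48, 49, 49, 49, 48, 48, 48, 48, 48, 49, 47, 49, 69, 95, 99, 101, 100, 102, 103, 104, 104, 105, 106, 107, 107, 106, 106, 105, 106, 105, 103, 101, 99, 97, 94, 92, 65, 47, 47, 48, 47, 46, 48, 46, 47, 47, 46, 47, 47, 47, 47, 47, 47, 47, 47, 48, 48, 47, 48, 66, 106]
240 [52, 53, 52, 51, 52, 52, 54, 90, 171, 149, 129, 121, 124, 129, 129, 126, 127, 123, 128, 125, 128, 134, 132, 129, 59, 50, 50, 52, 50, 51, 51, 50]
255
[... 402 characters left out ...]
7, 61, 74, 78, 68, 109, 137, 141, 145, 147, 146, 150, 155, 158, 164, 152, 102, 53, 43, 41, 43, 59, 82, 89]
208 [177, 211, 224, 231, 232, 221, 182, 129, 105, 106, 105, 122, 169, 197, 194, 188, 182, 177, 170, 162]
212 [154, 166, 176, 187, 196, 165, 116, 101, 103, 107, 108, 115, 168, 218, 232, 235, 237, 236, 237, 236]
216 [145, 135, 126, 119, 109, 105, 100, 104, 109, 112, 109, 103, 90, 85, 92, 87, 77, 75, 79, 90]
0.06 [370.6 218. ] [370.89 217.79] [370.29 217.82] wrist [318.2 217.3]
0.085 [371.2 208.8] [371.41 208.61] [370.81 208.64] wrist [318.3 230.6]
0.125 [372.  193.6] [372.27 193.46] [371.66 193.49] wrist [318.5 259.5]
0.135 [372.2 189.7] [372.49 189.58] [371.87 189.61] wrist [318.5 268.9]
```

```bash
python3 - <<'E'
from h import *
import pickle
c=pickle.load(open('w7.pkl','rb'));g=c['frame'].mean(2).astype(int)
print(list(zip(range(222,280),g[222:280,318])))
for v in(245,247,254,255,256,257,262):print(v,ray(c,318,v,.1449)[0].round(4))
# reel silhouette in w7, top flange near edge & foot top
print(list(zip(range(134,180,1),g[134:180,318])))
print('foot x by near edge',[(v,ray(c,318,v,.012)[0]+.048) for v in (138,139,140)])
E
```

```text
[(222, np.int64(107)), (223, np.int64(108)), (224, np.int64(111)), (225, np.int64(124)), (226, np.int64(125)), (227, np.int64(127)), (228, np.int64(135)), (229, np.int64(129)), (230, np.int64(128)), (231, np.int64(128)), (232, np.int64(128)), (233, np.int64(128)), (234, np.int64(128)), (235, np.int64(129)), (236, np.int64(129)), (237, np.int64(129)), (238, np.int64(129)), (239, np.int64(129)), (240, np.int64(129)), (241, np.int64(130)), (242, np.int64(147)), (243, np.int64(151)), (244, np.int64(126)), (245, np.int64(125)), (246, np.int64(126)), (247, np.int64(146)), (248, np.int64(148)), (249, np.int64(153)), (250, np.int64(163)), (251, np.int64(157)), (252, np.int64(157)), (253, np.int64(158)), (254, np.int64(159)), (255, np.int64(158)), (256, np.int64(159)), (257, np.int64(159)), (258, np.int64(158)), (259, np.int64(157)), (260, np.int64(152)), (261, np.int64(158)), (262, np.int64(167)), (263, np.int64(167)), (264, np.int64(168)), (265, np.int64(168)), (266, np.int64(168)), (267, np.int64(168)), (268, np.int64(170)), (269, np.int64(170)), (270, np.int64(154)), (271, np.int64(115)),
[... 687 characters left out ...]
8)), (154, np.int64(117)), (155, np.int64(117)), (156, np.int64(116)), (157, np.int64(116)), (158, np.int64(116)), (159, np.int64(116)), (160, np.int64(117)), (161, np.int64(117)), (162, np.int64(116)), (163, np.int64(114)), (164, np.int64(93)), (165, np.int64(54)), (166, np.int64(58)), (167, np.int64(55)), (168, np.int64(55)), (169, np.int64(71)), (170, np.int64(151)), (171, np.int64(160)), (172, np.int64(153)), (173, np.int64(51)), (174, np.int64(50)), (175, np.int64(54)), (176, np.int64(53)), (177, np.int64(53)), (178, np.int64(53)), (179, np.int64(53))]
foot x by near edge [(138, np.float64(0.460535462475414)), (139, np.float64(0.4613193774957013)), (140, np.float64(0.4621046044564155))]
```

```bash
python3 -m pendant '[[[0.3,1,0],[0,0,0]],[[0.3,1,5],[0,0,0]],[[0.3,1,10],[0,0,0]],[[0.3,1,14],[0,0,0]],[[0.3,1,18],[0,0,0]],[[0.3,1,20],[0,0,0]],[[0.3,1,22],[0,0,0]],[[0.3,1,24],[0,0,0]],[[0.3,1,24],[0,0,0]]]'
python3 -m pendant '[[[0,0,1],[0,0,0]],[[0,0,2],[0,0,0]],[[0,0,3],[0,0,0]],[[0,0,3],[0,0,0]]]'
python3 -m pendant '[[[0,0,1],[0,0,0]],[[0,0,2],[0,0,0]],[[0,0,3],[0,0,0]],[[0,0,3],[0,0,0]]]'
python3 - <<'E'
from h import *
s=r.sense();print(s['tcp_pos'],s['wrist_force'],s['moment'])
E
```

```text
time_s: 15.15
tcp_pos: [0.4618, -0.1812, 0.165]
ee_rot: [[-1.0, 0.0, -0.0], [0.0, 1.0, 0.0], [0.0, 0.0, -1.0]]
wrist_force: [-0.8, 0.0, -0.8]
gripper_width: 0.363
gripper_force: 30.0
time_s: 15.55
tcp_pos: [0.4618, -0.1812, 0.1621]
ee_rot: [[-1.0, 0.0, -0.0], [0.0, 1.0, 0.0], [0.0, 0.0, -1.0]]
wrist_force: [-0.1, 0.5, -1.2]
gripper_width: 0.36
gripper_force: 30.0
time_s: 15.95
tcp_pos: [0.4617, -0.1812, 0.1591]
ee_rot: [[-1.0, 0.0, -0.0], [0.0, 1.0, 0.0], [0.0, 0.0, -1.0]]
wrist_force: [0.1, -0.4, -1.1]
gripper_width: 0.365
gripper_force: 30.0
[ 0.46174749 -0.18119913  0.15906509] [ 0.14137828 -0.37342061 -1.13203358] [0.00896916 0.02025698 0.00165544]
```

```bash
P(){ grep -E "tcp_pos|wrist"|tr '\n' ' ';echo; }
python3 -m pendant '[[[0,0,1],[0,0,0]],[[0,0,2],[0,0,0]],[[0,0,2],[0,0,0]]]'|P
python3 -m pendant '[[[0,0,1],[0,0,0]],[[0,0,2],[0,0,0]],[[0,0,2],[0,0,0]]]'|P
python3 -m pendant '[[[0,0,1],[0,0,0]],[[0,0,1],[0,0,0]]]'|P
python3 -m pendant '[[[0,0,1],[0,0,0]],[[0,0,1],[0,0,0]]]'|P
python3 -m pendant '[[[0,0,1],[0,0,0]],[[0,0,1],[0,0,0]]]'|P
```

```text
tcp_pos: [0.4618, -0.1812, 0.1571] wrist_force: [-0.2, 0.5, -0.4] 
tcp_pos: [0.4618, -0.1812, 0.1551] wrist_force: [-0.3, 0.1, -0.7] 
tcp_pos: [0.4618, -0.1812, 0.1541] wrist_force: [-0.2, 0.4, -1.1] 
tcp_pos: [0.4618, -0.1812, 0.1531] wrist_force: [0.4, -0.4, -0.7] 
tcp_pos: [0.4618, -0.1812, 0.1521] wrist_force: [0.6, -0.6, -0.5]
```

```bash
P(){ grep -E "tcp_pos|wrist"|tr '\n' ' ';echo; }
python3 -m pendant '[[[0,0,1],[0,0,0]],[[0,0,1],[0,0,0]]]'|P
python3 -m pendant '[[[0,0,1],[0,0,0]],[[0,0,1],[0,0,0]]]'|P
python3 -m pendant '[[[0,0,0.5],[0,0,0]],[[0,0,1],[0,0,0]],[[0,0,1],[0,0,0]]]'|P
python3 -m pendant '[[[0,0,0.5],[0,0,0]],[[0,0,0.5],[0,0,0]]]'|P
python3 -m pendant '[[[0,0,0.5],[0,0,0]],[[0,0,0.5],[0,0,0]]]'|P
```

```text
tcp_pos: [0.4615, -0.1813, 0.1511] wrist_force: [-0.4, -1.4, -0.3] 
tcp_pos: [0.4613, -0.1813, 0.15] wrist_force: [-0.6, -1.0, 0.1] 
tcp_pos: [0.4613, -0.1814, 0.1491] wrist_force: [-3.2, -2.8, -0.3] 
tcp_pos: [0.4613, -0.1814, 0.1486] wrist_force: [-2.7, -3.9, 0.9] 
tcp_pos: [0.4614, -0.1814, 0.1482] wrist_force: [-3.6, -3.3, 1.1]
```

```bash
P(){ grep -E "tcp_pos|wrist"|tr '\n' ' ';echo; }
python3 -m pendant '[[[0.4,-0.4,0],[0,0,0]],[[0.4,-0.4,0],[0,0,0]],[[0.4,-0.4,0],[0,0,0]]]'|P
python3 -m pendant '[[[0,0,0],[0,0,0]],[[0,0,0],[0,0,0]]]'|P
```

```text
tcp_pos: [0.4613, -0.1815, 0.1482] wrist_force: [-3.0, -3.0, 0.7] 
tcp_pos: [0.4613, -0.1815, 0.1482] wrist_force: [-3.2, -1.7, 0.5]
```

```bash
P(){ grep -E "tcp_pos|wrist"|tr '\n' ' ';echo; }
python3 -m pendant '[[[0.5,-0.4,0],[0,0,0]],[[0.5,-0.4,0],[0,0,0]],[[0.5,-0.4,0],[0,0,0]]]'|P
python3 -m pendant '[[[0.5,0,0],[0,0,0]],[[0.5,0,0],[0,0,0]],[[0.5,0,0],[0,0,0]]]'|P
python3 -m pendant '[[[0,0,0],[0,0,0]],[[0,0,0],[0,0,0]]]'|P
```

```text
tcp_pos: [0.4613, -0.182, 0.1484] wrist_force: [-1.9, -1.4, 0.3] 
tcp_pos: [0.4612, -0.182, 0.1485] wrist_force: [-0.5, -0.6, 1.2] 
tcp_pos: [0.4611, -0.182, 0.1485] wrist_force: [-0.8, -0.5, 0.5]
```

Lateral load is relieved, so I'll go on down in half-millimetre steps.

```bash
P(){ grep -E "tcp_pos|wrist"|tr '\n' ' ';echo; }
python3 -m pendant '[[[0.2,-0.2,0.5],[0,0,0]],[[0.2,-0.2,0.5],[0,0,0]],[[0.2,-0.2,0.5],[0,0,0]]]'|P
python3 -m pendant '[[[0,0,0.5],[0,0,0]],[[0,0,0.5],[0,0,0]],[[0,0,0.5],[0,0,0]]]'|P
python3 -m pendant '[[[0,0,0.5],[0,0,0]],[[0,0,0.5],[0,0,0]],[[0,0,0.5],[0,0,0]]]'|P
python3 -m pendant '[[[0,0,0.5],[0,0,0]],[[0,0,0.5],[0,0,0]],[[0,0,0.5],[0,0,0]]]'|P
python3 -m pendant '[[[0,0,0.5],[0,0,0]],[[0,0,0.5],[0,0,0]],[[0,0,0.5],[0,0,0]]]'|P
```

```text
tcp_pos: [0.461, -0.1821, 0.1481] wrist_force: [1.2, 0.7, 1.5] 
tcp_pos: [0.4609, -0.1822, 0.1476] wrist_force: [1.6, -0.4, 2.8] 
tcp_pos: [0.4607, -0.1822, 0.1469] wrist_force: [2.0, -0.1, 3.5] 
tcp_pos: [0.4606, -0.1822, 0.1463] wrist_force: [2.7, 0.5, 2.9] 
tcp_pos: [0.4604, -0.1822, 0.1454] wrist_force: [3.4, 0.6, -0.8]
```

```bash
P(){ grep -E "tcp_pos|wrist"|tr '\n' ' ';echo; }
python3 -m pendant '[[[-0.6,0,0.3],[0,0,0]],[[-0.6,0,0.3],[0,0,0]],[[-0.6,0,0.3],[0,0,0]]]'|P
python3 -m pendant '[[[-0.2,0,0.4],[0,0,0]],[[-0.2,0,0.4],[0,0,0]],[[-0.2,0,0.4],[0,0,0]]]'|P
python3 -m pendant '[[[0,0,0.4],[0,0,0]],[[0,0,0.4],[0,0,0]],[[0,0,0.4],[0,0,0]]]'|P
```

```text
tcp_pos: [0.4605, -0.1821, 0.145] wrist_force: [3.2, 1.2, -2.0] 
tcp_pos: [0.4606, -0.1821, 0.1445] wrist_force: [3.8, 1.0, -3.2] 
tcp_pos: [0.4606, -0.1821, 0.1442] wrist_force: [3.1, 1.1, -5.3]
```

```bash
P(){ grep -E "tcp_pos|wrist"|tr '\n' ' ';echo; }
python3 -m pendant '[[[-0.4,0,0.4],[0,0,0]],[[-0.4,0,0.4],[0,0,0]],[[-0.4,0,0.4],[0,0,0]]]'|P
python3 -m pendant '[[[-0.4,0.2,0.4],[0,0,0]],[[-0.4,0.2,0.4],[0,0,0]],[[-0.4,0.2,0.4],[0,0,0]]]'|P
python3 -m pendant '[[[0,0,0.4],[0,0,0]],[[0,0,0.4],[0,0,0]],[[0,0,0.4],[0,0,0]]]'|P
```

```text
tcp_pos: [0.4608, -0.1822, 0.1439] wrist_force: [1.7, 1.7, -4.3] 
tcp_pos: [0.4612, -0.1821, 0.1437] wrist_force: [0.4, 0.8, -3.0] 
tcp_pos: [0.4615, -0.1821, 0.1434] wrist_force: [-0.6, 0.0, -2.5]
```

```bash
P(){ grep -E "tcp_pos|wrist"|tr '\n' ' ';echo; }
python3 -m pendant '[[[0,0,0.4],[0,0,0]],[[0,0,0.4],[0,0,0]],[[0,0,0.4],[0,0,0]]]'|P
python3 -m pendant '[[[0,0,0.4],[0,0,0]],[[0,0,0.4],[0,0,0]],[[0,0,0.4],[0,0,0]]]'|P
python3 -m pendant '[[[0,0,0.3],[0,0,0]],[[0,0,0.3],[0,0,0]],[[0,0,0.3],[0,0,0]]]'|P
```

```text
tcp_pos: [0.4617, -0.1821, 0.143] wrist_force: [-0.7, -1.1, -2.2] 
tcp_pos: [0.4619, -0.182, 0.1427] wrist_force: [-0.3, -0.3, -2.5] 
tcp_pos: [0.4621, -0.182, 0.1425] wrist_force: [-1.6, 0.1, -1.6]
```

```bash
P(){ grep -E "tcp_pos|wrist"|tr '\n' ' ';echo; }
python3 -m pendant '[[[0.2,0,0.3],[0,0,0]],[[0.2,0,0.3],[0,0,0]],[[0.2,0,0.3],[0,0,0]]]'|P
python3 -m pendant '[[[0,0,0.3],[0,0,0]],[[0,0,0.3],[0,0,0]],[[0,0,0.3],[0,0,0]]]'|P
python3 - <<'E'
from h import *
import pickle
c=cap('wrist');t=cap('scene');s=[];
for k in range(6): q=r.sense();s.append(q['wrist_force']);cap('top')
print(np.mean(s,0),r.sense()['tcp_pos'])
E
```

```text
tcp_pos: [0.462, -0.182, 0.1423] wrist_force: [0.1, -1.0, -1.2] 
tcp_pos: [0.4619, -0.182, 0.1419] wrist_force: [-0.1, -0.6, -0.1] 
[ 0.1773288  -0.09840045 -0.5870371 ] [ 0.46169155 -0.18201248  0.1417573 ]
```

```bash
python3 -m pendant '[[[0,0,0],[0,0,0]],[[0,0,0],[0,0,0]],[[0,0,0],[0,0,0]],[[0,0,0],[0,0,0]],[[0,0,0],[0,0,0]]]' 0.7|tail -3
python3 -m pendant '[[[0,0,-3],[0,0,0]],[[0,0,-10],[0,0,0]],[[0,0,-30],[0,0,0]],[[0,0,-60],[0,0,0]],[[0,0,-80],[0,0,0]],[[20,0,-90],[0,0,0]],[[40,0,-90],[0,0,0]],[[40,0,-90],[0,0,0]]]'
python3 - <<'E'
from h import *
import pickle
c=cap('wrist');pickle.dump(c,open('w8.pkl','wb'));t=cap('scene');pickle.dump(t,open('s8.pkl','wb'))
cv2.imwrite('pics/m8.png',np.hstack([cv2.resize(cv2.cvtColor(c['frame'],4)[110:270,240:400],(400,400),interpolation=2),cv2.resize(cv2.cvtColor(t['frame'],4)[150:250,320:420],(400,400),interpolation=2)]))
h=.0676
for z in(h-.003,h,h+.003):print(z,'top ctr scene',proj(t,[.4618,-.182,z+.03]),'bottom',proj(t,[.4618,-.182,z]),'wrist top',proj(c,[.4618,-.182,z+.03]))
E
```

```text
wrist_force: [0.2, -0.5, 0.0]
gripper_width: 0.676
gripper_force: 0.0
time_s: 26.05
tcp_pos: [0.4197, -0.1819, 0.2327]
ee_rot: [[-1.0, 0.001, 0.001], [0.001, 1.0, 0.001], [-0.001, 0.001, -1.0]]
wrist_force: [0.2, 0.8, 0.6]
gripper_width: 0.702
gripper_force: 0.0
0.06459999999999999 top ctr scene [370.94619958 205.13994391] bottom [370.32431353 216.2337014 ] wrist top [317.9013435  265.98118813]
0.0676 top ctr scene [371.0093583  204.01326241] bottom [370.3857195  215.13828692] wrist top [317.90805104 267.8676922 ]
0.0706 top ctr scene [371.0726964  202.88338078] bottom [370.44729745 214.03980469] wrist top [317.91491359 269.79779278]
```

View pics/m8.png

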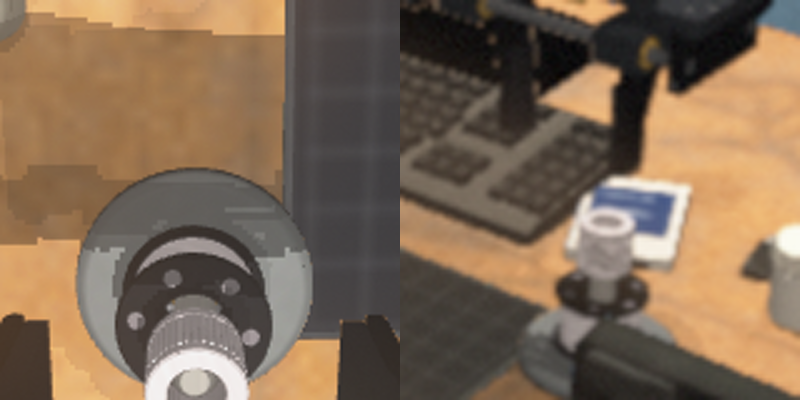

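The collar sits on the spindle above the reel, upright, with the tip visible inside its bore. The reel is flat and the bystanders are untouched. I'll check the collar's height against the tip.

```bash
python3 - <<'E'
from h import *
import pickle
c=pickle.load(open('w8.pkl','rb'));g=c['frame'].mean(2).astype(int)
m=np.zeros(g.shape,np.uint8);m[235:300,285:352]=255*(g[235:300,285:352]>200)
cs,hi=cv2.findContours(m,cv2.RETR_CCOMP,1)
for q,hh in zip(cs,hi[0]):
    if cv2.contourArea(q)>40:print(hh[3],cv2.fitEllipse(q),cv2.boundingRect(q))
for y in range(246,292,3):print(y,g[y,296:340:2].tolist())
f=lambda z:proj(c,[.4618,-.182,z])
print(f(.0976),f(.0904),proj(c,[.4618,-.173,.0976]),proj(c,[.4528,-.182,.0976]),proj(c,[.4708,-.182,.0976]),proj(c,[.4573,-.182,.0904]),proj(c,[.4663,-.182,.0904]))
E
```

```text
-1 ((318.2547912597656, 265.2962951660156), (28.646726608276367, 38.89750671386719), 89.92710876464844) (298, 250, 42, 28)
246 [60, 63, 159, 130, 131, 132, 128, 123, 148, 185, 125, 149, 142, 155, 145, 126, 126, 133, 136, 132, 113, 146]
249 [66, 74, 130, 131, 133, 161, 132, 127, 138, 153, 174, 192, 192, 167, 137, 133, 130, 221, 130, 131, 122, 67]
252 [67, 85, 131, 135, 131, 139, 218, 224, 241, 240, 240, 240, 239, 240, 241, 238, 215, 178, 132, 137, 133, 66]
255 [67, 85, 131, 134, 220, 241, 238, 240, 239, 240, 240, 240, 239, 239, 240, 239, 238, 240, 226, 167, 154, 80]
258 [68, 111, 144, 227, 239, 242, 240, 237, 236, 175, 200, 199, 188, 128, 203, 239, 238, 238, 239, 238, 205, 167]
261 [67, 133, 229, 240, 239, 240, 237, 125, 174, 200, 200, 199, 202, 199, 140, 119, 188, 237, 238, 239, 238, 163]
264 [163, 217, 241, 240, 240, 234, 126, 114, 170, 200, 200, 198, 202, 197, 130, 115, 122, 202, 238, 239, 238, 217]
267 [167, 216, 240, 241, 240, 212, 127, 131, 121, 145, 195, 195, 171, 120, 125, 124, 121, 139, 239, 238, 239, 230]
270 [171, 215, 240, 240, 240, 216, 131, 129, 130, 133, 129, 126, 127, 
[... 235 characters left out ...]
147, 174, 239, 238, 240, 239, 161, 168]
279 [73, 73, 74, 73, 74, 74, 73, 74, 74, 75, 74, 75, 75, 75, 75, 75, 74, 75, 75, 75, 74, 74]
282 [80, 80, 80, 81, 81, 81, 81, 81, 82, 82, 81, 82, 81, 82, 82, 82, 82, 82, 82, 82, 81, 81]
285 [86, 85, 86, 85, 86, 86, 87, 86, 86, 86, 86, 86, 87, 87, 87, 87, 87, 87, 86, 86, 87, 87]
288 [88, 88, 88, 89, 89, 89, 89, 89, 90, 89, 90, 90, 89, 90, 90, 90, 91, 90, 89, 90, 90, 90]
291 [92, 92, 92, 91, 93, 93, 93, 92, 93, 93, 94, 94, 93, 93, 93, 93, 94, 94, 94, 94, 94, 94]
[317.90805104 267.8676922 ] [317.89220351 263.41055593] [329.91276347 267.86852548] [317.9159319  256.93233501] [317.90032871 278.58306989] [317.89593995 258.09451976] [317.88850385 268.6742791 ]
```

```bash
python3 -c "
from station import r
print(r.finish_job())"
```

```text
the job is handed in; nothing more can be done
None
```

The reel is flat on the felt over the spindle, and the collar is clicked home and let go; I felt the push drop, turn to a pull and fade before releasing, and handed the job in at about 26 s with the bottle and jar untouched.

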